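# Build up the bearing-bush pressing stack on the press bolster

### The arm

A 6-joint arm with a two-finger parallel gripper is mounted at the origin on a cart in front of the work surface, level with it; the furniture and walls round the work are solid. World frame = base frame: x ahead of the robot, y to its left, z up, the work surface at z = 0. Lengths are in m, angles in rad, forces in N, time in s.
With the tool pointing down it reaches from about 0.25 to 0.775 m from the base axis. Payload 4 kg.
Tool frame: the origin (TCP) lies on the centre line of the jaws, within the pads' length; the fingertips stand 25 mm ahead of it and the grasp point (between the pads) lies 6 mm ahead of it; z points along the fingers, y is the line along which they close (so a half turn about z gives the same grasp; the last joint's range is limited). The gripper opens to 94 mm and grips with 3 to 60 N. Pads are 16 mm wide; open, the fingers measure 119 mm over their backs; the gripper's body (75 mm by 177 mm) begins 78 mm behind the grasp point.
Start: joints at [1.247, 0.087, 1.371, -0, 1.684, -0.103], TCP at [0.12, 0.537, 0.203] pointing down, gripper open.
Joint ranges: [-3.1, 3.1], [-0.76, 2.03], [0.27, 2.55], [-1.08, 4.22], [0.17, 2.65], [-2.57, 2.57]. Speed limits (rad/s): [2.79, 2.79, 3.14, 3.14, 3.14, 3.14].

### API

Orientations are given as [roll, pitch, yaw] about the fixed x, y, z axes, in that order (R = Rz(yaw) Ry(pitch) Rx(roll)).
In Python, from bench import sensors, optics, ticket gives the robot as it stands.
- The arm moves only by the tool send_rows, never from a script. Its argument "rows" is a list of rows, each a list of 6 numbers: the shift along the world's x, y, z in mm, then the turn, a rotation vector about the world's x, y, z in rad. In form: [[x, y, z, wx, wy, wz], ...]. A call has 1 to 8 rows; each row shifts and turns the commanded pose from where the row before left it; what a row does not reach is not made up. A row lasts 1/12 s, in which the tool goes at most 41.7 mm and 7.16 degrees, less where a joint would pass 70% of its speed; a pose out of reach is approached as far as the arm can. A call is refused whole if a number of a shift passes 41.7 or a number of a turn 0.125, either way. A call with a gripper value outside its range is refused whole. "grip" is the finger opening in mm, from 0 to 94, set as the call begins (left out, the last holds). The fingers move at their own pace and stop on an object; the grip force is fixed at half the most. Time passes only in rows, so rows that do not move let the fingers close. It gives the time, the measured TCP pose, the force, the opening and the grip force at its end, in the units of the state.
- sensors.get_obs(): the state, without advancing time (a new reading comes with each control period).
- optics.snapshot(name): name is "scene" or "side" or "wrist"; returns the picture (480x640x3 uint8, red, green, blue); there is no depth.
- optics.camera_model(name): a dict with "vertical_fov" (degrees; the focal length in pixels is half the picture's height over the tangent of half this angle, whatever the lens; pixels are square), "cx", "cy" (the principal point, pixels), "R" (3x3) and "t" (3): a world point X has camera coordinates R X + t. Camera axes: x right, y down, z forward; pixel columns grow to the right and rows downward; lengths in m; the calibration is good to about 2 mm. The wrist camera is an equidistant fisheye: a pixel r from the principal point sees the ray r / f radians off the axis. A picture is of the moment at which its call begins: read the wrist's pose just before it. camera_model takes no time and is no camera call; for the wrist camera it gives the pose at the moment of the call.
- ticket.close_job(): hands the job in; it is judged then, once.
The state is a dict: "time": time; "joint_positions": joint angles; "qvel": joint speeds; "joint_torque": joint torques, N m; "tool_pos": TCP position; "ee_rot": TCP orientation; "wrist_force": force on the tool from outside, world axes, zero at the start; "wrist_torque": the same for the moment, N m; "width": finger opening in m; "finger_force": force on a finger pad.
Only numpy, scipy, OpenCV 4.12 (cv2) and the standard library are available. Lean on these libraries where they do the work, as an engineer would, in place of code of your own. Each camera call takes 0.05 s, during which the arm holds its last target. There are 200 camera calls.

### The job

Get the bush ready for pressing: build one upright, nested stack on the square steel bolster plate. From the bottom up: the plain steel support tube standing inside the plate's round rim, the aluminium hub with its boss down in the tube, the brass bush with its shank down in the hub's bore, and last the dark steel press cap sitting over the bush's head; leave every part fully seated and standing by itself.

Things in the scene. Friction and masses are not known exactly. Their poses are not given: they have to be found in the camera images.
- bolster: Square steel plate, 110 x 110 x 16 mm, four socket screws at its corners, fixed. A raised round rim stands in its centre: inner diameter 70 mm, outer 82 mm, 6 mm high (its top 22 mm above the table). Origin: centre of the underside, on the table; x, y along the edges, z up. The floor inside the rim is 16 mm above the origin.
- support_tube: Plain bright steel tube standing on end, both ends open and alike: outer diameter 62 mm, bore 50 mm, 40 mm high, 0.3 kg (not the larger, thick-walled pipe offcut, 72 mm across and 56 mm high, that stands about). Origin: centre of the underside, z up along the axis. Seated, it stands on the plate inside the rim, 4 mm play all round.
- hub: Aluminium hub, 30 mm high, 0.15 kg: flange of 60 mm diameter, 14 to 30 mm above the origin, over a boss of 43 mm diameter tapering to 34 mm at its foot, on which it stands. In the top a bore, 26 mm diameter, 16 mm deep, and four small bolt holes. Origin: centre of the underside, z up. Seated, the flange lies on the tube's top: origin 26 mm above the tube's.
- bush: Brass bush, the smallest part, 28 mm high, 0.1 kg: head of 36 mm diameter (chamfered 3 mm on top), 12 to 28 mm above the origin, over a shank of 19 mm diameter tapering to 16 mm at its foot, on which it stands. Dark hole in the top. Origin: centre of the underside, z up. Seated, the head lies on the hub's flange, shank in the bore: origin 18 mm above the hub's.
- press_cap: Dark steel round cap, 54 mm diameter, 22 mm high, 0.2 kg, closed on top (small bright disc in the middle); recess of 44 mm diameter, 9 mm deep, in its underside; it stands on its skirt, recess down. Origin: centre of the underside, z up. Seated, the recess's ceiling rests on the bush's head: origin 19 mm above the bush's, the skirt clear of the hub.
Mind the look-alikes: they are no part of the job. Leave any red look-alike of the hub alone. What is shaped like the press_cap but blue is not meant.

How it is judged:
By the outcome, as a careful person would: the job done as asked, in the order asked, and still so for the second after the job is handed in, with the robot touching nothing.
It also fails if it takes over 102 s, if anything falls off the work surface, if the arm or the gripper's body presses on something with over 40 N, if the wrist force passes 120 N, or if a joint passes its speed limit or range.

## Working session

There is one attempt and no reset: what is moved stays moved. The work goes in short steps, Python scripts to look and compute and a tool call to move; the robot and the scene stay as the last step left them, time stands still between calls to the robot, and variables do not carry over. Pictures are saved under pics/ and viewed, at most 14 in all, crops included, and the job is handed in when it is done.

Besides the shell and the picture viewer there is one more tool, called after "Call:" as a command line: name --pt "numbers of a row" for each row, then --argument value for the rest. send_rows: Moves the arm, as the interface text tells. Its arguments: {"type":"object","properties":{"rows":{"type":"array"},"grip":{"type":"number"}},"required":["rows"]}

```bash
mkdir -p pics; ls; python3 - <<'E'
from bench import sensors, optics
import cv2,numpy as np
o=sensors.get_obs();print(o)
for n in("scene","side","wrist"):
    m=optics.camera_model(n);print(n,m)
    cv2.imwrite(f"pics/{n}0.png",optics.snapshot(n)[:,:,::-1])
E
```

```text
pics
{'time': 0.0, 'joint_positions': array([ 1.24690515e+00,  8.79710420e-02,  1.37221208e+00, -2.32670024e-05,
        1.68359043e+00, -1.03083072e-01]), 'qvel': array([ 0.00065539,  0.00153101, -0.00217285,  0.00126272, -0.00170973,
        0.00096144]), 'joint_torque': array([-8.26340183e-04, -3.40180600e+01, -3.02429008e+01,  7.17448932e-02,
        3.28819093e-02, -1.84517858e-04]), 'tool_pos': array([0.12029137, 0.53613315, 0.20211681]), 'ee_rot': array([-3.13942095e+00, -2.01413910e-04,  2.92078173e+00]), 'wrist_force': array([0.08411594, 0.41271847, 0.03539417]), 'wrist_torque': array([0.03781647, 0.00185699, 0.00392349]), 'finger_force': 0.0, 'width': 0.09389166860750327}
scene {'vertical_fov': 52.86051499781321, 'cx': 326.7577074014755, 'cy': 246.6321686798109, 'R': array([[ 0.56006391, -0.82835659, -0.01240063],
       [-0.56544072, -0.37127717, -0.73649851],
       [ 0.60547932,  0.41949806, -0.67632549]]), 't': array([-0.25597399,  0.3373012 ,  0.81801801])}
side {'vertical_fov': 44.606143362814215, 'cx': 330.70287528125704, 'cy': 244.49945234003073, 'R': array([[-0.99344607, -0.11398847,  0.00845841],
       [-0.08033849,  0.64370298, -0.76104678],
       [ 0.08130585, -0.75673847, -0.64864185]]), 't': array([0.49355038, 0.07310845, 1.26381781])}
wrist {'vertical_fov': 65.70646984690485, 'cx': 323.91805967860455, 'cy': 239.50706488017138, 'R': array([[ 0.21773425,  0.97600048, -0.00385405],
       [ 0.94005264, -0.20864951,  0.26975251],
       [ 0.26247443, -0.06235737, -0.96292198]]), 't': array([-0.54913398, -0.02882994,  0.39226553])}
```

View pics/scene0.png

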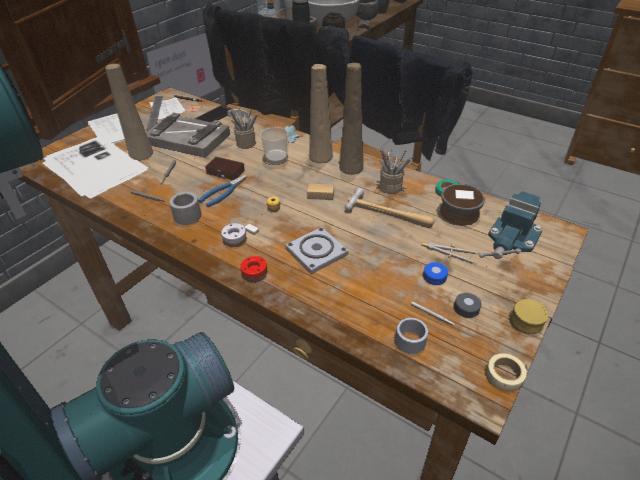

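View pics/side0.png

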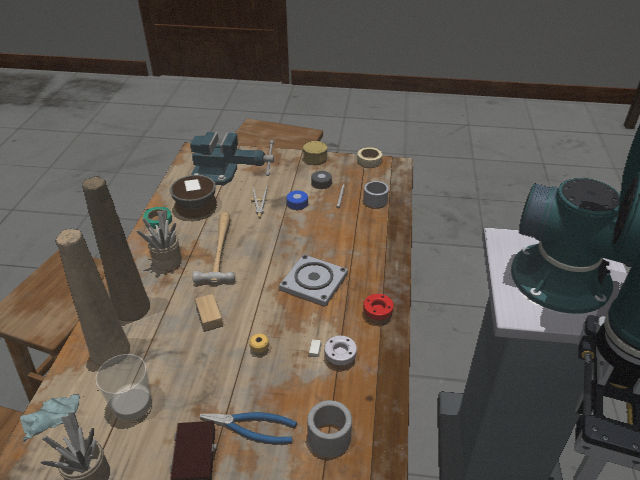

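The scene view shows bolster (317,246), tube (411,330), hub (233,232), bush (273,202), dark cap (467,302). The look-alikes are the offcut (185,207), a red hub (254,267) and a blue cap (436,272). In the side view the same parts are at bolster (314,276), tube (376,188), hub (341,349), bush (259,340) and cap (321,177).

```bash
cat > h.py <<'E'
from bench import sensors, optics
import cv2,numpy as np
from scipy.optimize import least_squares
def foc(m): return 240/np.tan(np.radians(m["vertical_fov"]/2))
def proj(m,X,fish=False):
    c=np.atleast_2d(X)@np.array(m["R"]).T+m["t"]; f=foc(m)
    if fish:
        r=np.hypot(c[:,0],c[:,1]); k=f*np.arctan2(r,c[:,2])/np.maximum(r,1e-9)
        return np.c_[m["cx"]+k*c[:,0],m["cy"]+k*c[:,1]]
    return np.c_[m["cx"]+f*c[:,0]/c[:,2],m["cy"]+f*c[:,1]/c[:,2]]
def tri(obs):  # [(model,uv,fish)]
    s=least_squares(lambda X:np.concatenate([(proj(m,X,fi)[0]-uv) for m,uv,fi in obs]),[.5,.1,.03])
    return s.x,np.abs(s.fun).max()
def ray(m,uv,z,fish=True): # point at height z
    s=least_squares(lambda p:proj(m,[p[0],p[1],z],fish)[0]-uv,[.4,.1]); return s.x
E
python3 - <<'E'
from h import *
a,b=optics.camera_model("scene"),optics.camera_model("side")
for n,u,v in [("tube",(411,330),(376,188)),("hub",(233,230),(341,349)),("bush",(273,201),(259,339)),("cap",(467,301),(321,177)),("bol",(317,246),(314,276)),("red",(254,265),(378,305)),("off",(185,199),(329,420)),("blue",(436,270),(297,197))]:
    X,e=tri([(a,u,0),(b,v,0)]);print(n,X.round(4),round(e,1))
E
```

```text
tube [ 0.4101 -0.2315  0.0395] 0.3
hub [0.4479 0.2736 0.0293] 0.9
bush [0.6008 0.2675 0.0265] 0.3
cap [ 0.5558 -0.2903  0.0217] 0.1
bol [0.5249 0.0752 0.0177] 0.5
red [0.3859 0.1524 0.0271] 0.5
off [0.4511 0.4389 0.0528] 1.4
blue [ 0.6043 -0.197   0.0211] 0.3
```

View pics/wrist0.png

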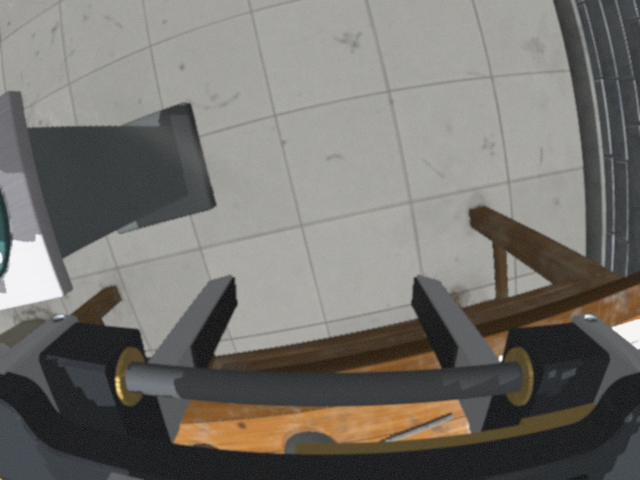

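The gripper frames the wrist view, with the floor above and the table edge at the bottom. Things under the TCP show near the centre from this height. Next I look from above the bolster.

Call:
send_rows --pt "27 -30.6 0 0 0 0" --pt "27 -30.6 0 0 0 0" --pt "27 -30.6 0 0 0 0" --pt "27 -30.6 0 0 0 0" --pt "27 -30.6 0 0 0 0" --pt "27 -30.6 0 0 0 0" --pt "27 -30.6 0 0 0 0" --pt "27 -30.6 0 0 0 0"

```text
time: 0.82
tool_pos: [0.3371, 0.2901, 0.2031]
ee_rot: [3.141, 0.0, 2.921]
wrist_force: [0.2, 1.0, -0.0]
width: 0.094
finger_force: 0.0
```

Call:
send_rows --pt "27 -30.6 0 0 0 0.11" --pt "27 -30.6 0 0 0 0.11" --pt "27 -30.6 0 0 0 0" --pt "27 -30.6 0 0 0 0" --pt "27 -30.6 0 0 0 0" --pt "27 -30.6 0 0 0 0" --pt "27 -30.6 0 0 0 0" --pt "0 0 0 0 0 0"

```text
time: 1.48
tool_pos: [0.5244, 0.0772, 0.2017]
ee_rot: [-3.138, -0.0, 3.116]
wrist_force: [-0.3, 0.2, -0.1]
width: 0.0941
finger_force: 0.0
```

```bash
cat >> h.py <<'E'
def look(tag,rect=None):
    o=sensors.get_obs(); m=optics.camera_model("wrist"); im=optics.snapshot("wrist")
    cv2.imwrite(f"pics/{tag}.png",im[:,:,::-1]); np.save(f"pics/{tag}.npy",np.c_[np.array(m["R"]),m["t"]])
    print(round(o["time"],2),o["tool_pos"].round(4),o["ee_rot"].round(3)); return m,im
E
python3 - <<'E'
from h import *
m,im=look("w1")
for X in [[.5249,.0752,.0177],[.4101,-.2315,.04],[.4479,.2736,.03]]: print(proj(m,X,True).round(0))
E
```

```text
1.48 [0.5244 0.0772 0.2017] [-3.138 -0.     3.116]
[[322. 217.]]
[[ 47. 133.]]
[[514. 144.]]
```

View pics/w1.png

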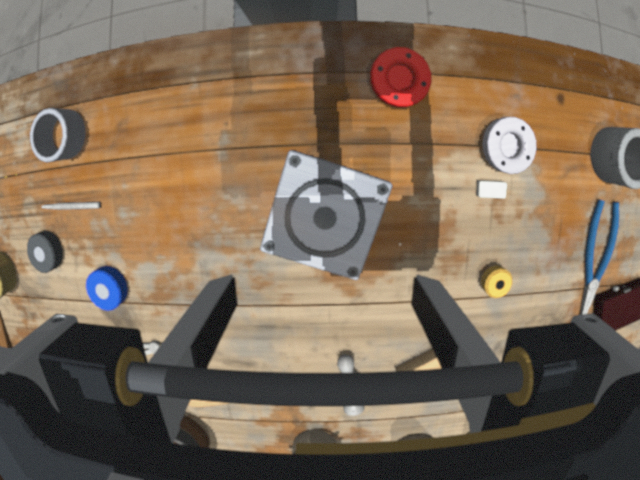

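The wrist view shows the bolster rim centred near (325,217), the tube (57,135), cap (43,251), hub (509,145) and bush (497,282). They match the prediction. Now I refine each by fitting the known circles in all three cameras.

```bash
cat >> h.py <<'E'
PARTS={"bol":([.5249,.0752],[(41,22),(35,22)]),"tube":([.4101,-.2315],[(31,40),(25,40)]),"hub":([.4479,.2736],[(30,30),(13,30)]),
"bush":([.6008,.2675],[(18,25),(15,28)]),"cap":([.5558,-.2903],[(27,22)])}
T=np.linspace(0,2*np.pi,72,endpoint=False)
def score(G,m,fi,c,circ,dz=0):
    s=0
    for R,z in circ:
        uv=proj(m,np.c_[c[0]+R/1e3*np.cos(T),c[1]+R/1e3*np.sin(T),0*T+z/1e3+dz],fi).astype(np.float32)
        # outward normal in the picture
        n=uv-uv.mean(0); n/=np.linalg.norm(n,axis=1)[:,None]
        gx=cv2.remap(G[0],uv[:,0],uv[:,1],cv2.INTER_LINEAR).ravel();gy=cv2.remap(G[1],uv[:,0],uv[:,1],cv2.INTER_LINEAR).ravel()
        s+=np.minimum(np.abs(gx*n[:,0]+gy*n[:,1]),60).mean()
    return s
def grad(im):
    g=cv2.GaussianBlur(cv2.cvtColor(im,cv2.COLOR_RGB2GRAY).astype(np.float32),(0,0),1.0)
    return cv2.Sobel(g,cv2.CV_32F,1,0)/4,cv2.Sobel(g,cv2.CV_32F,0,1)/4
def fit(views,c0,circ,dzs=(0,),span=.010):
    best=(-1,)
    for dz in dzs:
      for st,sp in((.001,span),(.00025,.001)):
        b0=c0 if st==.001 else best[1]
        if st<.001 and best[2]!=dz: continue
        for dx in np.arange(-sp,sp+1e-9,st):
          for dy in np.arange(-sp,sp+1e-9,st):
            c=(b0[0]+dx,b0[1]+dy); s=sum(score(G,m,fi,c,circ,dz) for G,m,fi in views)
            if s>best[0]: best=(s,c,dz)
    return best
E
python3 - <<'E'
from h import *
V=[]
for n,f in(("scene","scene0"),("side","side0"),("wrist","w1")):
    m=optics.camera_model(n)
    if n=="wrist": a=np.load("pics/w1.npy"); m["R"],m["t"]=a[:,:3],a[:,3]
    V.append((grad(cv2.imread(f"pics/{f}.png")[:,:,::-1].copy()),m,n=="wrist"))
for p,(c,ci) in PARTS.items():
    for k in ([0],[1],[2],[0,1,2]):
        b=fit([V[i] for i in k],c,ci,(0,) if len(k)==1 else np.arange(-.004,.0041,.002))
        print(p,k,round(float(b[0]),1),np.round(b[1],4),b[2])
E
```

```text
bol [0] 87.5 [0.5222 0.0739] 0
bol [1] 88.0 [0.5244 0.0792] 0
bol [2] 63.2 [0.5247 0.0772] 0
bol [0, 1, 2] 235.1 [0.5254 0.0764] -0.004
tube [0] 86.3 [ 0.4121 -0.2322] 0
tube [1] 56.6 [ 0.4111 -0.234 ] 0
tube [2] 97.1 [ 0.4126 -0.2315] 0
tube [0, 1, 2] 230.6 [ 0.4129 -0.2325] -0.002
hub [0] 84.3 [0.4484 0.2708] 0
hub [1] 74.5 [0.4484 0.2714] 0
hub [2] 75.8 [0.4487 0.2714] 0
hub [0, 1, 2] 234.2 [0.4484 0.2714] 0.0
bush [0] 45.7 [0.5998 0.2655] 0
bush [1] 52.6 [0.6023 0.2695] 0
bush [2] 52.4 [0.6016 0.2708] 0
bush [0, 1, 2] 146.8 [0.6018 0.2703] 0.0
cap [0] 33.1 [ 0.5553 -0.2931] 0
cap [1] 23.4 [ 0.556  -0.2931] 0
cap [2] 31.0 [ 0.5563 -0.2895] 0
cap [0, 1, 2] 84.7 [ 0.557  -0.2928] -0.002
```

Call:
send_rows --pt "-14 -38.6 -5 0 0 0" --pt "-14 -38.6 -5 0 0 0" --pt "-14 -38.6 -5 0 0 0" --pt "-14 -38.6 -5 0 0 0" --pt "-14 -38.6 -5 0 0 0" --pt "-14 -38.6 -5 0 0 0" --pt "-14 -38.6 -5 0 0 0" --pt "-14 -38.6 -5 0 0 0"

```text
time: 2.2
tool_pos: [0.4083, -0.2261, 0.1632]
ee_rot: [3.141, 0.001, 3.125]
wrist_force: [-0.2, -0.1, -0.5]
width: 0.0938
finger_force: 0.0
```

Call:
send_rows --pt "0 0 0 0 0 0" --pt "0 0 0 0 0 0"

```text
time: 2.37
tool_pos: [0.4082, -0.2263, 0.1628]
ee_rot: [3.14, -0.001, 3.119]
wrist_force: [0.6, 0.7, 0.4]
width: 0.0944
finger_force: 0.0
```

```bash
cat >> h.py <<'E'
def refine(tag,*ps,dzs=(0,)):
    m,im=look(tag); v=[(grad(im),m,True)]
    o=sensors.get_obs()["tool_pos"]
    for p in ps:
        b=fit(v,*PARTS[p],dzs); print(p,round(float(b[0]),1),np.round(b[1],4),"delta mm",((np.array(b[1])-o[:2])*1e3).round(1))
E
python3 -c "
from h import *
refine('w2','tube','cap')"
```

```text
2.37 [ 0.4082 -0.2263  0.1628] [ 3.140e+00 -1.000e-03  3.119e+00]
tube 53.1 [ 0.4121 -0.2315] delta mm [ 3.1 -6.2]
cap 32.4 [ 0.5448 -0.2878] delta mm [135.8 -62.5]
```

View pics/w2.png

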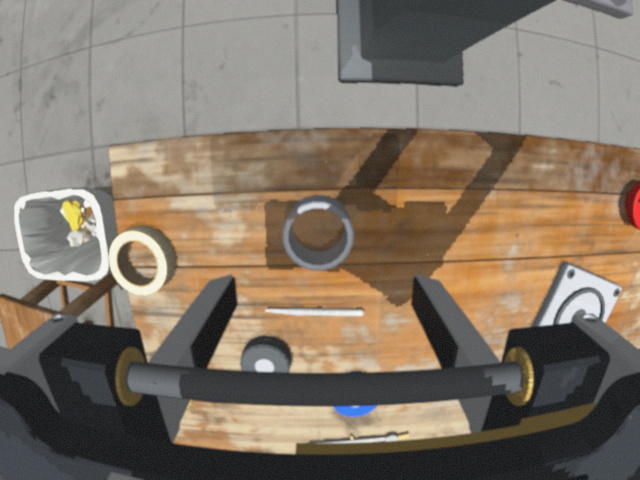

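The tube stands alone at (318,233), with both finger paths clear. I descend and grip it.

Call:
send_rows --pt "2 -2.7 -31" --pt "0 0 0"

```text
validation failed for argument at $.ro...
```

Call:
send_rows --pt "2 -2.7 -31.7 0 0 0" --pt "2 -2.7 -31.7 0 0 0" --pt "0 0 -31.7 0 0 0" --pt "0 0 -31.7 0 0 0" --pt "0 0 0 0 0 0"

```text
time: 2.83
tool_pos: [0.4098, -0.2259, 0.0302]
ee_rot: [3.133, -0.011, 3.127]
wrist_force: [-1.4, -0.6, -0.9]
width: 0.0941
finger_force: 0.0
```

Call:
send_rows --pt "0 0 0 0 0 0" --pt "0 0 0 0 0 0" --pt "0 0 0 0 0 0" --pt "0 0 0 0 0 0" --pt "0 0 0 0 0 0" --pt "0 0 0 0 0 0" --grip 40

```text
time: 3.33
tool_pos: [0.414, -0.2318, 0.0378]
ee_rot: [-3.14, 0.002, 3.123]
wrist_force: [0.6, -0.3, 4.1]
width: 0.0572
finger_force: 1.8
```

Call:
send_rows --pt "0 0 0 0 0 0" --pt "0 0 0 0 0 0" --pt "0 0 0 0 0 0"

```text
time: 3.58
tool_pos: [0.4142, -0.2317, 0.0378]
ee_rot: [-3.141, 0.002, 3.123]
wrist_force: [0.2, 1.0, 3.1]
width: 0.0405
finger_force: 2.1
```

```bash
python3 -c "
from h import *
look('w3')"
```

```text
3.58 [ 0.4142 -0.2317  0.0378] [-3.141e+00  2.000e-03  3.123e+00]
```

View pics/w3.png

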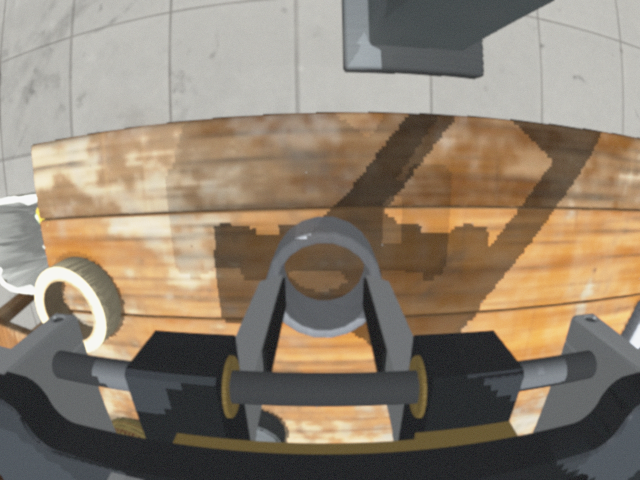

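The tube sits at (324,270) ahead of the closed fingers: it was squeezed out towards the robot. I measure it relative to the TCP.

```bash
python3 - <<'E'
from h import *
a=np.load("pics/w3.npy"); m=optics.camera_model("wrist"); m["R"],m["t"]=a[:,:3],a[:,3]
im=cv2.imread("pics/w3.png")[:,:,::-1].copy()
for dz in (-.004,0,.004):
  b=fit([(grad(im),m,True)],(.395,-.2315),PARTS["tube"][1],(dz,),.02);print(dz,b)
V=[]
for n in("scene","side"):
    i=optics.snapshot(n); cv2.imwrite(f"pics/{n}1.png",i[:,:,::-1]); k=optics.camera_model(n)
    print(n,fit([(grad(i),k,False)],(.395,-.2315),PARTS["tube"][1],(0,),.02))
    V.append(k)
o=sensors.get_obs();tp=o["tool_pos"];print(o["width"],o["finger_force"])
# project tips + grasp pt in wrist view
for s in(-1,1):
  print([proj(m,[tp[0]+dx,tp[1]+s*.02,.038-.025],True).round(0).tolist() for dx in(-.008,.008)], [proj(k,[tp[0],tp[1]+s*.02,.038-.025]).round(0).tolist() for k in V])
i=cv2.imread("pics/scene1.png")[260:400,330:500]; j=cv2.imread("pics/side1.png")[120:260,290:460]
cv2.imwrite("pics/c1.png",cv2.resize(np.hstack([i,j]),None,fx=2.3,fy=2.3,interpolation=cv2.INTER_CUBIC))
E
```

```text
-0.004 (np.float32(28.242453), (np.float64(0.41375000000000006), np.float64(-0.23149999999999998)), -0.004)
0 (np.float32(27.258858), (np.float64(0.41225), np.float64(-0.23124999999999998)), 0)
0.004 (np.float32(20.722858), (np.float64(0.41025), np.float64(-0.23049999999999998)), 0.004)
scene (np.float32(22.058815), (np.float64(0.41125), np.float64(-0.23424999999999999)), 0)
side (np.float32(16.36662), (np.float64(0.40900000000000003), np.float64(-0.24125)), 0)
0.0404369181273195 3.1382564240584543
[[[290.0, 261.0]], [[291.0, 286.0]]] [[[420.0, 341.0]], [[375.0, 192.0]]]
[[[358.0, 260.0]], [[358.0, 285.0]]] [[[402.0, 332.0]], [[374.0, 202.0]]]
```

View pics/c1.png

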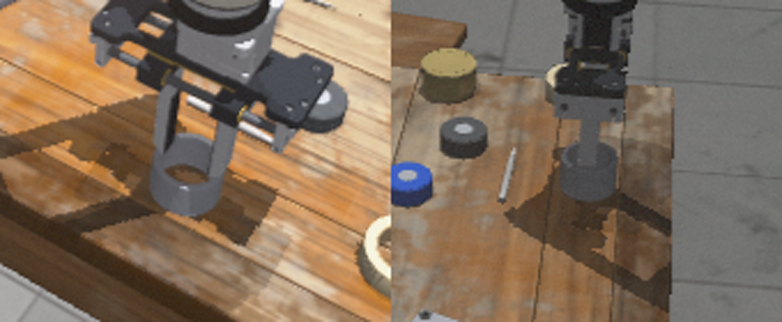

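```bash
python3 - <<'E'
from h import *
a=np.load("pics/w3.npy"); m=optics.camera_model("wrist"); m["R"],m["t"]=a[:,:3],a[:,3]
for x in(.37,.38,.39,.40,.412):
  for R in(.031,.025):
    uv=proj(m,np.c_[x+R*np.cos(T),-.2315+R*np.sin(T),0*T+.04],True);print(x,R,uv.min(0).round(),uv.max(0).round())
im=cv2.imread("pics/w3.png")[190:360,220:430]
cv2.imwrite("pics/c2.png",cv2.resize(im,None,fx=3.5,fy=3.5,interpolation=cv2.INTER_CUBIC))
E
```

```text
0.37 0.031 [259. 145.] [385. 268.]
0.37 0.025 [271. 158.] [373. 257.]
0.38 0.031 [260. 166.] [384. 286.]
0.38 0.025 [272. 178.] [372. 276.]
0.39 0.031 [262. 187.] [384. 304.]
0.39 0.025 [273. 199.] [372. 293.]
0.4 0.031 [263. 207.] [383. 320.]
0.4 0.025 [274. 219.] [372. 310.]
0.412 0.031 [264. 231.] [382. 339.]
0.412 0.025 [276. 242.] [371. 330.]
```

View pics/c2.png

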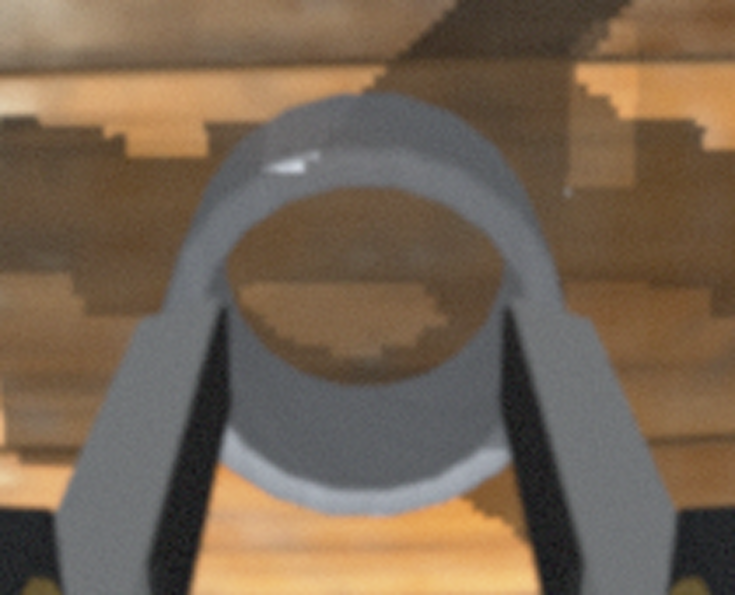

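```bash
python3 - <<'E'
from h import *
for tag,tp,w,obs in(("w1",[.5244,.0772,.2017],.094,[(237,278),(413,278)]),("w3",[.4142,-.2317,.0378],.0404,[(284,276),(364,276)])):
  a=np.load(f"pics/{tag}.npy"); m=optics.camera_model("wrist"); m["R"],m["t"]=a[:,:3],a[:,3]
  print(tag,obs,"cam-tcp",(-m["R"].T@m["t"]-tp).round(4))
  for dz in(0,-.006,-.015,-.025):
    print(dz,[proj(m,[tp[0]-.008,tp[1]+s*w/2,tp[2]+dz],True)[0].round().tolist() for s in(-1,1)])
# joint state sanity
o=sensors.get_obs();print(o["joint_positions"].round(3),o["wrist_force"].round(1),o["width"])
E
```

```text
w1 [(237, 278), (413, 278)] cam-tcp [-0.0785  0.0032  0.1812]
0 [[235.0, 277.0], [411.0, 274.0]]
-0.006 [[237.0, 273.0], [409.0, 270.0]]
-0.015 [[241.0, 268.0], [406.0, 264.0]]
-0.025 [[244.0, 262.0], [402.0, 259.0]]
w3 [(284, 276), (364, 276)] cam-tcp [-0.0791  0.0022  0.1809]
0 [[284.0, 277.0], [361.0, 276.0]]
-0.006 [[285.0, 273.0], [360.0, 272.0]]
-0.015 [[287.0, 267.0], [359.0, 266.0]]
-0.025 [[289.0, 261.0], [357.0, 260.0]]
[-6.300e-01  1.400e-02  1.785e+00  2.000e-03  1.341e+00 -2.182e+00] [0.3 2.2 5.8] 0.0404369181273195
```

The projections show the fingertips sitting at the reported tool_pos, not 25 mm ahead of it. The tips slipped over the tube's top edge and are resting on it, and the tube hasn't moved. I rise, open, go lower in stages and watch the force.

Call:
send_rows --pt "0 0 25 0 0 0" --pt "0 0 5 0 0 0"

```text
time: 3.9
tool_pos: [0.4142, -0.2324, 0.0687]
ee_rot: [-3.139, 0.003, 3.123]
wrist_force: [1.0, -0.5, 0.8]
width: 0.0401
finger_force: 0.0
```

Call:
send_rows --pt "-1 0 0 0 0 0" --pt "0 0 0 0 0 0" --pt "0 0 0 0 0 0" --pt "0 0 0 0 0 0" --pt "0 0 0 0 0 0" --pt "0 0 0 0 0 0" --pt "0 0 0 0 0 0" --pt "0 0 0 0 0 0" --grip 94

```text
time: 4.57
tool_pos: [0.4122, -0.2313, 0.0663]
ee_rot: [3.141, -0.0, 3.123]
wrist_force: [0.4, -0.2, 0.3]
width: 0.09
finger_force: 0.0
```

Call:
send_rows --pt "0 0 -25 0 0 0" --pt "0 0 -10 0 0 0" --pt "0 0 -8 0 0 0" --pt "0 0 0 0 0 0" --pt "0 0 0 0 0 0"

```text
time: 4.98
tool_pos: [0.412, -0.2311, 0.0232]
ee_rot: [3.141, -0.001, 3.123]
wrist_force: [0.7, -0.1, -0.0]
width: 0.0936
finger_force: 0.0
```

```bash
python3 - <<'E'
from h import *
refine("w4","tube")
s=optics.snapshot("side")[120:260,290:460];a=optics.snapshot("scene")[260:400,330:500]
cv2.imwrite("pics/c3.png",cv2.resize(np.hstack([a,s])[:,:,::-1],None,fx=2.3,fy=2.3,interpolation=cv2.INTER_CUBIC))
E
```

```text
4.98 [ 0.412  -0.2311  0.0232] [ 3.141e+00 -1.000e-03  3.123e+00]
tube 28.3 [ 0.4121 -0.2315] delta mm [-0.4  0. ]
```

View pics/c3.png

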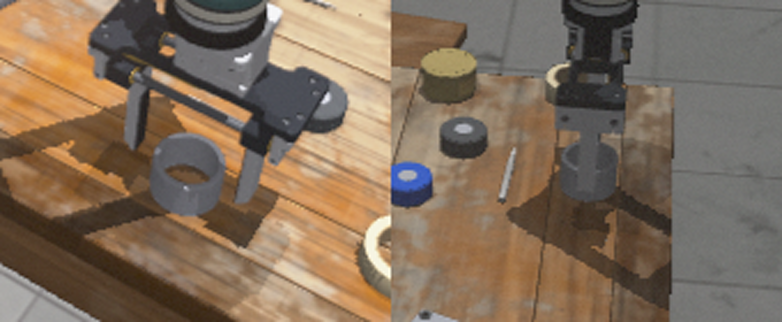

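The fingers now straddle the tube (185,175 in the left half) with their tips about 20 mm above the table. I lower 11 mm and grip.

Call:
send_rows --pt "0 0 -11 0 0 0" --pt "0 0 0 0 0 0"

```text
time: 5.3
tool_pos: [0.4116, -0.2309, 0.0113]
ee_rot: [3.141, -0.001, 3.123]
wrist_force: [-0.3, 0.1, -0.4]
width: 0.0941
finger_force: 0.0
```

Call:
send_rows --pt "0 0 0 0 0 0" --pt "0 0 0 0 0 0" --pt "0 0 0 0 0 0" --pt "0 0 0 0 0 0" --pt "0 0 0 0 0 0" --pt "0 0 0 0 0 0" --pt "0 0 0 0 0 0" --pt "0 0 0 0 0 0" --grip 40

```text
time: 5.97
tool_pos: [0.4124, -0.2315, 0.0127]
ee_rot: [-3.141, 0.0, 3.123]
wrist_force: [0.4, -0.8, -0.3]
width: 0.0589
finger_force: 30.0
```

Gripped at 30 N. I lift and carry it to the bolster.

Call:
send_rows --pt "0 0 35 0 0 0" --pt "0 0 25 0 0 0"

```text
time: 6.13
tool_pos: [0.4109, -0.2303, 0.0717]
ee_rot: [3.139, -0.004, 3.123]
wrist_force: [1.6, -1.2, -1.6]
width: 0.0587
finger_force: 30.0
```

Call:
send_rows --pt "14 38.6 0 0 0 0" --pt "14 38.6 0 0 0 0" --pt "14 38.6 0 0 0 0" --pt "14 38.6 0 0 0 0" --pt "14 38.6 0 0 0 0" --pt "14 38.6 0 0 0 0" --pt "14 38.6 0 0 0 0" --pt "14 38.6 0 0 0 0"

```text
time: 6.8
tool_pos: [0.5238, 0.0795, 0.0716]
ee_rot: [-3.141, -0.002, 3.123]
wrist_force: [1.0, -0.3, -3.3]
width: 0.0586
finger_force: 30.0
```

Call:
send_rows --pt "0 0 0 0 0 0" --pt "0 0 0 0 0 0" --pt "0 0 0 0 0 0"

```text
time: 7.05
tool_pos: [0.5234, 0.0773, 0.0715]
ee_rot: [-3.141, -0.002, 3.124]
wrist_force: [0.4, -1.3, -2.5]
width: 0.0585
finger_force: 30.0
```

```bash
python3 - <<'E'
from h import *
m,im=look("w5")
for n in("scene","side"): cv2.imwrite(f"pics/{n}2.png",optics.snapshot(n)[:,:,::-1])
cv2.imwrite("pics/c4.png",np.hstack([cv2.resize(im[130:350,200:460],(390,330)),cv2.resize(cv2.imread("pics/scene2.png")[170:290,240:382][:,:,::-1],(390,330))])[:,:,::-1])
o=sensors.get_obs();c=(.5248,.0770)
V={"wrist":(grad(im),m,True)}
t0=o["tool_pos"]
for dz in(-.003,0,.003):
  b=fit([V["wrist"]],t0[:2],[(31,t0[2]*1e3+27.5),(25,t0[2]*1e3+27.5)],(dz,),.01);print("tube",dz,b[0],((np.array(b[1])-t0[:2])*1e3).round(1))
E
```

```text
7.05 [0.5234 0.0773 0.0715] [-3.141e+00 -2.000e-03  3.124e+00]
tube -0.003 35.81707 [0.  1.2]
tube 0 30.037712 [-1.5  1.7]
tube 0.003 28.938503 [ 0.5 -1.5]
```

View pics/c4.png

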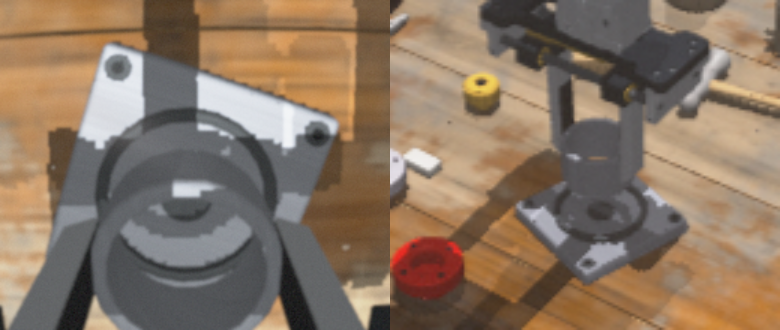

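The tube hangs above the rim, slightly left of it in the scene half. I lower it onto the floor inside the rim, watching the force.

Call:
send_rows --pt "1.3 0 -20 0 0 0" --pt "0 0 -12 0 0 0" --pt "0 0 -5 0 0 0" --pt "0 0 0 0 0 0" --pt "0 0 0 0 0 0"

```text
time: 7.62
tool_pos: [0.5251, 0.0769, 0.0351]
ee_rot: [3.142, -0.001, 3.122]
wrist_force: [0.1, -0.3, -1.7]
width: 0.0586
finger_force: 30.0
```

Call:
send_rows --pt "0 0 -2 0 0 0" --pt "0 0 -2 0 0 0" --pt "0 0 0 0 0 0" --pt "0 0 0 0 0 0"

```text
time: 7.95
tool_pos: [0.5257, 0.0775, 0.0318]
ee_rot: [3.141, 0.0, 3.123]
wrist_force: [-0.5, 0.4, -2.8]
width: 0.0586
finger_force: 30.0
```

Call:
send_rows --pt "0 0 -2 0 0 0" --pt "0 0 -2 0 0 0" --pt "0 0 0 0 0 0" --pt "0 0 0 0 0 0"

```text
time: 8.28
tool_pos: [0.526, 0.0775, 0.0287]
ee_rot: [3.141, 0.001, 3.123]
wrist_force: [-2.0, -0.5, 4.8]
width: 0.0582
finger_force: 30.0
```

Contact comes at the expected height. I open and rise.

Call:
send_rows --pt "0 0 0 0 0 0" --pt "0 0 0 0 0 0" --pt "0 0 0 0 0 0" --pt "0 0 0 0 0 0" --pt "0 0 0 0 0 0" --grip 94

```text
time: 8.7
tool_pos: [0.5255, 0.0774, 0.0273]
ee_rot: [3.142, -0.0, 3.123]
wrist_force: [0.2, 0.6, 0.5]
width: 0.0885
finger_force: 0.0
```

Call:
send_rows --pt "0 0 20 0 0 0" --pt "0 0 35 0 0 0" --pt "0 0 40 0 0 0" --pt "0 0 30 0 0 0" --pt "0 0 0 0 0 0" --pt "0 0 0 0 0 0"

```text
time: 9.2
tool_pos: [0.5271, 0.0775, 0.155]
ee_rot: [3.141, 0.005, 3.123]
wrist_force: [-0.2, -0.7, -0.5]
width: 0.094
finger_force: 0.0
```

```bash
cat >> h.py <<'E'
PARTS["tube2"]=([.5255,.077],[(31,56),(25,56)])
E
python3 - <<'E'
from h import *
refine("w6","tube2","bol","hub")
im=cv2.imread("pics/w6.png")
cv2.imwrite("pics/c5.png",cv2.resize(im[130:310,200:440],None,fx=2.5,fy=2.5))
E
```

```text
9.2 [0.5271 0.0775 0.155 ] [3.141 0.005 3.123]
tube2 37.6 [0.5257 0.0777] delta mm [0.1 0.3]
bol 50.2 [0.5257 0.0772] delta mm [-0.  -0.2]
hub 75.4 [0.4489 0.2711] delta mm [-76.8 193.7]
```

View pics/c5.png

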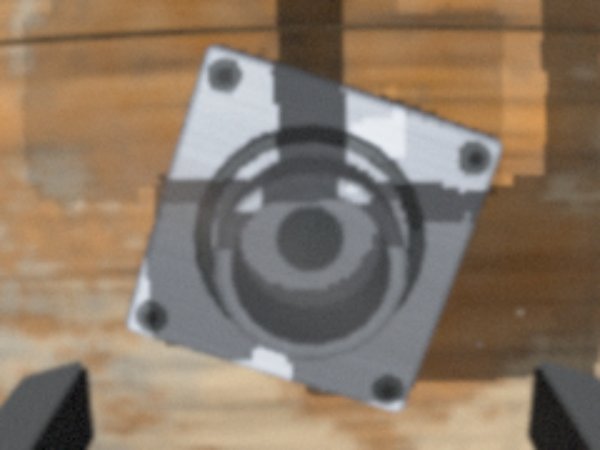

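The tube (310,240 in the crop) stands inside the rim at (.5256, .0776). The hub is next.

Call:
send_rows --pt "-12.9 32.3 0 0 0 0" --pt "-12.9 32.3 0 0 0 0" --pt "-12.9 32.3 0 0 0 0" --pt "-12.9 32.3 0 0 0 0" --pt "-12.9 32.3 -10 0 0 0" --pt "-12.9 32.3 -10 0 0 0" --pt "0 0 0 0 0 0" --pt "0 0 0 0 0 0"

```text
time: 9.92
tool_pos: [0.4456, 0.2717, 0.129]
ee_rot: [-3.138, -0.006, 3.127]
wrist_force: [-0.4, -0.9, -0.5]
width: 0.0941
finger_force: 0.0
```

```bash
python3 -c "
from h import *
refine('w7','hub','bush')"
```

```text
9.92 [0.4456 0.2717 0.129 ] [-3.138 -0.006  3.127]
hub 45.8 [0.4484 0.2726] delta mm [1.6 1.8]
bush 29.0 [0.5998 0.2592] delta mm [153.  -11.6]
```

Call:
send_rows --pt "1.5 1 -35 0 0 0" --pt "0 0 -35 0 0 0" --pt "0 0 -25 0 0 0" --pt "0 0 -12 0 0 0" --pt "0 0 0 0 0 0" --pt "0 0 0 0 0 0" --pt "0 0 0 0 0 0"

```text
time: 10.55
tool_pos: [0.4514, 0.2723, 0.0275]
ee_rot: [3.14, 0.003, 3.122]
wrist_force: [0.5, 0.3, -0.1]
width: 0.0944
finger_force: 0.0
```

```bash
python3 -c "
from h import *
refine('w8','hub')"
```

```text
10.55 [0.4514 0.2723 0.0275] [3.140e+00 3.000e-03 3.122e+00]
hub 28.2 [0.4492 0.2726] delta mm [-2.4 -0. ]
```

Call:
send_rows --pt "-2 0 -6 0 0 0" --pt "0 0 -6 0 0 0" --pt "0 0 0 0 0 0"

```text
time: 10.85
tool_pos: [0.447, 0.272, 0.0128]
ee_rot: [-3.141, -0.001, 3.123]
wrist_force: [-0.2, -0.0, 0.4]
width: 0.0943
finger_force: 0.0
```

Call:
send_rows --pt "0 0 0 0 0 0" --pt "0 0 0 0 0 0" --pt "0 0 0 0 0 0" --pt "0 0 0 0 0 0" --pt "0 0 0 0 0 0" --pt "0 0 0 0 0 0" --pt "0 0 0 0 0 0" --pt "0 0 0 0 0 0" --grip 40

```text
time: 11.52
tool_pos: [0.4478, 0.2724, 0.0136]
ee_rot: [3.141, 0.0, 3.123]
wrist_force: [-0.3, 0.3, 1.3]
width: 0.0557
finger_force: 29.8
```

Call:
send_rows --pt "0 0 35 0 0 0" --pt "0 0 40 0 0 0" --pt "12.8 -32.5 10 0 0 0" --pt "12.8 -32.5 0 0 0 0" --pt "12.8 -32.5 0 0 0 0" --pt "12.8 -32.5 0 0 0 0" --pt "12.8 -32.5 0 0 0 0" --pt "12.8 -32.5 0 0 0 0"

```text
time: 12.18
tool_pos: [0.5243, 0.0756, 0.098]
ee_rot: [3.142, -0.001, 3.123]
wrist_force: [0.1, 0.3, -2.4]
width: 0.0553
finger_force: 29.8
```

Call:
send_rows --pt "0 0 0 0 0 0" --pt "0 0 0 0 0 0" --pt "0 0 0 0 0 0"

```text
time: 12.43
tool_pos: [0.5239, 0.0774, 0.0978]
ee_rot: [3.141, -0.002, 3.122]
wrist_force: [-0.4, 0.4, -1.5]
width: 0.0559
finger_force: 29.8
```

```bash
python3 - <<'E'
from h import *
m,im=look("w9"); t0=sensors.get_obs()["tool_pos"]; v=[(grad(im),m,True)]
for dz in(-.002,0,.002):
  b=fit(v,t0[:2],[(30,t0[2]*1e3+16),(13,t0[2]*1e3+16)],(dz,),.01);print("hub",dz,b[0],((np.array(b[1])-t0[:2])*1e3).round(1),np.round(b[1],4))
E
```

```text
12.43 [0.5239 0.0774 0.0978] [ 3.141e+00 -2.000e-03  3.122e+00]
hub -0.002 24.681396 [3.  1.2] [0.5268 0.0792]
hub 0 25.239134 [1.8 1.2] [0.5256 0.0792]
hub 0.002 23.959217 [ 0.8 -1.5] [0.5246 0.0764]
```

Call:
send_rows --pt "0 0 -18 0 0 0" --pt "0 0 -12 0 0 0" --pt "0 0 -6 0 0 0" --pt "0 0 0 0 0 0" --pt "0 0 0 0 0 0"

```text
time: 12.9
tool_pos: [0.5238, 0.0779, 0.062]
ee_rot: [3.142, -0.002, 3.124]
wrist_force: [-0.6, 0.3, -1.4]
width: 0.0552
finger_force: 29.8
```

Call:
send_rows --pt "0 0 -2 0 0 0" --pt "0 0 -2 0 0 0" --pt "0 0 0 0 0 0" --pt "0 0 0 0 0 0"

```text
time: 13.23
tool_pos: [0.5246, 0.0772, 0.0588]
ee_rot: [3.141, 0.0, 3.123]
wrist_force: [0.2, -0.2, -1.8]
width: 0.0556
finger_force: 29.8
```

Call:
send_rows --pt "0 0 -2 0 0 0" --pt "0 0 -1 0 0 0" --pt "0 0 0 0 0 0" --pt "0 0 0 0 0 0"

```text
time: 13.57
tool_pos: [0.5246, 0.0772, 0.0556]
ee_rot: [3.142, 0.0, 3.123]
wrist_force: [-0.0, -0.8, -0.7]
width: 0.0553
finger_force: 29.8
```

Call:
send_rows --pt "0 0 -1 0 0 0" --pt "0 0 0 0 0 0" --pt "0 0 0 0 0 0"

```text
time: 13.82
tool_pos: [0.5246, 0.0772, 0.0556]
ee_rot: [3.142, 0.001, 3.123]
wrist_force: [-2.5, 0.3, 5.7]
width: 0.0559
finger_force: 29.9
```

Call:
send_rows --pt "0 0 0 0 0 0" --pt "0 0 0 0 0 0" --pt "0 0 0 0 0 0" --pt "0 0 0 0 0 0" --pt "0 0 0 0 0 0" --grip 94

```text
time: 14.23
tool_pos: [0.5244, 0.0772, 0.0541]
ee_rot: [3.141, -0.0, 3.123]
wrist_force: [0.9, -0.1, 0.3]
width: 0.0853
finger_force: 0.0
```

Call:
send_rows --pt "0 0 20 0 0 0" --pt "0 0 35 0 0 0" --pt "0 0 40 0 0 0" --pt "0 0 0 0 0 0" --pt "0 0 0 0 0 0"

```text
time: 14.65
tool_pos: [0.5266, 0.0773, 0.1529]
ee_rot: [3.141, 0.007, 3.123]
wrist_force: [-0.1, 0.5, -0.6]
width: 0.094
finger_force: 0.0
```

```bash
cat >> h.py <<'E'
PARTS["hub2"]=([.5255,.077],[(30,72),(13,72)])
PARTS["bush"]=([.6018,.2703],PARTS["bush"][1])
E
python3 - <<'E'
from h import *
refine("w10","hub2","bush")
im=cv2.imread("pics/w10.png"); s=optics.snapshot("side")[:,:,::-1]
cv2.imwrite("pics/c6.png",np.hstack([cv2.resize(im[130:310,200:440],(400,300)),cv2.resize(s[220:325,245:385],(400,300))]))
E
```

```text
14.65 [0.5266 0.0773 0.1529] [3.141 0.007 3.123]
hub2 27.4 [0.5265 0.078 ] delta mm [1.5 0.7]
bush 50.3 [0.6016 0.271 ] delta mm [ 76.5 193.8]
```

View pics/c6.png

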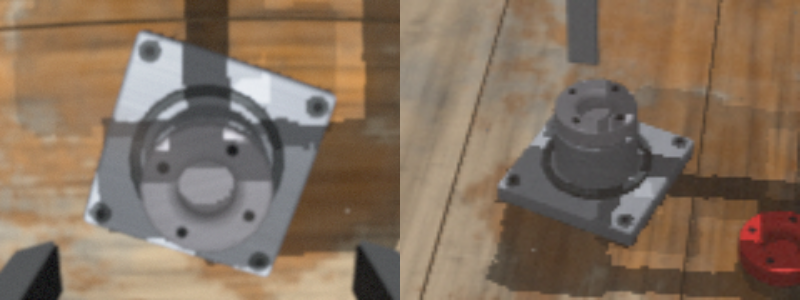

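The hub lies level on the tube. Now the bush.

Call:
send_rows --pt "12.7 32.2 0 0 0 0" --pt "12.7 32.2 0 0 0 0" --pt "12.7 32.2 0 0 0 0" --pt "12.7 32.2 0 0 0 0" --pt "12.7 32.2 -10 0 0 0" --pt "12.7 32.2 -15 0 0 0" --pt "0 0 0 0 0 0" --pt "0 0 0 0 0 0"

```text
time: 15.42
tool_pos: [0.5985, 0.2711, 0.119]
ee_rot: [-3.138, -0.009, 3.126]
wrist_force: [0.1, -0.2, 0.3]
width: 0.0941
finger_force: 0.0
```

Call:
send_rows --pt "0 0 -35 0 0 0" --pt "0 0 -35 0 0 0" --pt "0 0 -20 0 0 0" --pt "0 0 0 0 0 0" --pt "0 0 0 0 0 0" --pt "0 0 0 0 0 0" --grip 70

```text
time: 15.92
tool_pos: [0.6017, 0.2699, 0.0365]
ee_rot: [3.141, 0.003, 3.122]
wrist_force: [0.8, -0.5, 0.9]
width: 0.0703
finger_force: 0.0
```

```bash
python3 -c "
from h import *
refine('w11','bush')"
```

```text
15.92 [0.6017 0.2699 0.0365] [3.141e+00 3.000e-03 3.122e+00]
bush 16.5 [0.6023 0.2718] delta mm [0.1 1.5]
```

Call:
send_rows --pt "0 1.5 -15 0 0 0" --pt "0 0 -6 0 0 0" --pt "0 0 0 0 0 0" --pt "0 0 0 0 0 0"

```text
time: 16.3
tool_pos: [0.6009, 0.2719, 0.0143]
ee_rot: [3.141, 0.001, 3.123]
wrist_force: [-0.2, -0.6, 0.7]
width: 0.0697
finger_force: 0.0
```

Call:
send_rows --pt "0 0 0 0 0 0" --pt "0 0 0 0 0 0" --pt "0 0 0 0 0 0" --pt "0 0 0 0 0 0" --pt "0 0 0 0 0 0" --pt "0 0 0 0 0 0" --pt "0 0 0 0 0 0" --pt "0 0 0 0 0 0" --grip 20

```text
time: 16.97
tool_pos: [0.6008, 0.2718, 0.0137]
ee_rot: [-3.142, 0.0, 3.123]
wrist_force: [-0.5, -0.9, 1.4]
width: 0.0346
finger_force: 30.0
```

Call:
send_rows --pt "0 0 35 0 0 0" --pt "0 0 40 0 0 0" --pt "-12.6 -32.3 20 0 0 0" --pt "-12.6 -32.3 5 0 0 0" --pt "-12.6 -32.3 0 0 0 0" --pt "-12.6 -32.3 0 0 0 0" --pt "-12.6 -32.3 0 0 0 0" --pt "-12.6 -32.3 0 0 0 0"

```text
time: 17.63
tool_pos: [0.524, 0.0769, 0.1132]
ee_rot: [3.141, -0.0, 3.123]
wrist_force: [0.4, -1.1, -1.3]
width: 0.0346
finger_force: 30.0
```

Call:
send_rows --pt "0 0 0 0 0 0" --pt "0 0 0 0 0 0" --pt "0 0 0 0 0 0"

```text
time: 17.88
tool_pos: [0.5252, 0.0785, 0.1135]
ee_rot: [3.141, 0.0, 3.122]
wrist_force: [0.4, 0.4, -1.2]
width: 0.0347
finger_force: 30.0
```

```bash
python3 - <<'E'
from h import *
m,im=look("w12"); t0=sensors.get_obs()["tool_pos"]; v=[(grad(im),m,True)]
for dz in(-.002,0,.002):
  b=fit(v,t0[:2],[(18,t0[2]*1e3+11.5),(15,t0[2]*1e3+14.5)],(dz,),.01);print("bush",dz,b[0],((np.array(b[1])-t0[:2])*1e3).round(1),np.round(b[1],4))
b=fit(v,(.526,.078),[(30,72)]);print(b)
cv2.imwrite("pics/c7.png",cv2.resize(im[150:350,200:440],(720,600))[:,:,::-1])
E
```

```text
17.88 [0.5252 0.0785 0.1135] [3.141 0.    3.122]
bush -0.002 28.253258 [ 3. -0.] [0.5284 0.079 ]
bush 0 28.631123 [ 2.  -0.3] [0.5274 0.0787]
bush 0.002 28.863234 [ 9.5 -0.3] [0.5349 0.0787]
(np.float32(17.879944), (np.float64(0.51625), np.float64(0.07924999999999999)), 0)
```

View pics/c7.png

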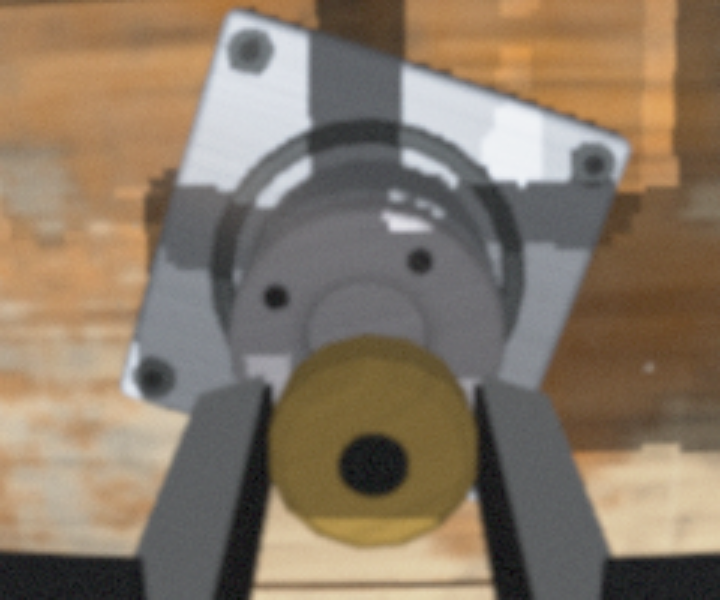

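The bush hangs above the bore and lines up with it. I lower it.

Call:
send_rows --pt "0 0 -16 0 0 0" --pt "0 0 -12 0 0 0" --pt "0 0 -6 0 0 0" --pt "0 0 0 0 0 0" --pt "0 0 0 0 0 0"

```text
time: 18.35
tool_pos: [0.5247, 0.0787, 0.0787]
ee_rot: [3.141, -0.002, 3.124]
wrist_force: [0.5, -0.1, -0.8]
width: 0.0342
finger_force: 30.0
```

Call:
send_rows --pt "0 0 -2 0 0 0" --pt "0 0 -2 0 0 0" --pt "0 0 -1 0 0 0" --pt "0 0 0 0 0 0" --pt "0 0 0 0 0 0"

```text
time: 18.77
tool_pos: [0.5252, 0.0781, 0.0747]
ee_rot: [3.141, 0.0, 3.123]
wrist_force: [-0.1, 0.7, -0.8]
width: 0.0346
finger_force: 30.0
```

Call:
send_rows --pt "0 0 -1 0 0 0" --pt "0 0 0 0 0 0" --pt "0 0 0 0 0 0"

```text
time: 19.02
tool_pos: [0.5254, 0.0781, 0.0738]
ee_rot: [3.141, 0.001, 3.123]
wrist_force: [0.5, -0.7, -0.3]
width: 0.0347
finger_force: 30.0
```

Call:
send_rows --pt "0 0 -1 0 0 0" --pt "0 0 0 0 0 0" --pt "0 0 0 0 0 0"

```text
time: 19.27
tool_pos: [0.5254, 0.0781, 0.0737]
ee_rot: [3.142, 0.001, 3.123]
wrist_force: [-1.7, -0.9, 5.7]
width: 0.0344
finger_force: 30.0
```

Call:
send_rows --pt "0 0 0 0 0 0" --pt "0 0 0 0 0 0" --pt "0 0 0 0 0 0" --pt "0 0 0 0 0 0" --pt "0 0 0 0 0 0" --grip 94

```text
time: 19.68
tool_pos: [0.5249, 0.0782, 0.0721]
ee_rot: [3.142, -0.001, 3.123]
wrist_force: [0.1, 0.2, 0.2]
width: 0.0641
finger_force: 0.0
```

Call:
send_rows --pt "0 0 20 0 0 0" --pt "0 0 35 0 0 0" --pt "0 0 30 0 0 0" --pt "0 0 0 0 0 0" --pt "0 0 0 0 0 0"

```text
time: 20.1
tool_pos: [0.5266, 0.0782, 0.16]
ee_rot: [3.141, 0.005, 3.123]
wrist_force: [-0.6, 1.3, -0.2]
width: 0.0937
finger_force: 0.0
```

```bash
cat >> h.py <<'E'
PARTS["bush2"]=([.5265,.078],[(18,85),(15,88)])
E
python3 - <<'E'
from h import *
refine("w13","bush2","cap")
for n in("scene","side"):
    i=optics.snapshot(n); v=[(grad(i),optics.camera_model(n),False)]
    for p in("bush2","cap"):print(n,p,fit(v,*PARTS[p]))
    cv2.imwrite(f"pics/{n}3.png",i[:,:,::-1])
im=cv2.imread("pics/w13.png"); s=cv2.imread("pics/side3.png")
cv2.imwrite("pics/c8.png",np.hstack([cv2.resize(im[130:310,200:440],(400,300)),cv2.resize(s[220:325,245:385],(400,300))]))
E
```

```text
20.1 [0.5266 0.0782 0.16  ] [3.141 0.005 3.123]
bush2 21.6 [0.5205 0.089 ] delta mm [-4.8 10.8]
cap 30.5 [ 0.5566 -0.2893] delta mm [  31.2 -367.5]
scene bush2 (np.float32(36.3345), (np.float64(0.5315), np.float64(0.06999999999999999)), 0)
scene cap (np.float32(34.905796), (np.float64(0.5552999999999999), np.float64(-0.29305000000000003)), 0)
side bush2 (np.float32(28.795637), (np.float64(0.5167499999999999), np.float64(0.07849999999999999)), 0)
side cap (np.float32(16.021244), (np.float64(0.5530499999999999), np.float64(-0.2798)), 0)
```

View pics/c8.png

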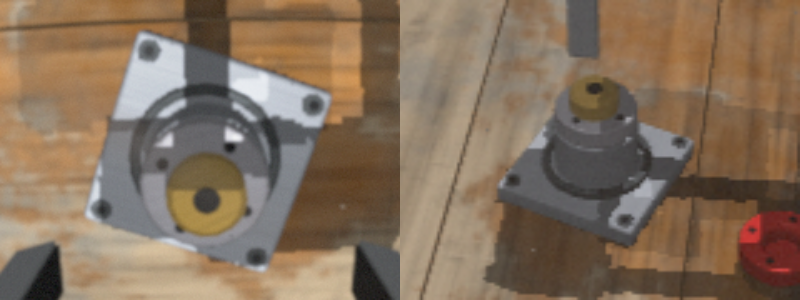

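The bush is seated upright in the hub. Picture budget is used up, so the cap is located by numbers only.

Call:
send_rows --pt "3.4 -40.8 0 0 0 0" --pt "3.4 -40.8 0 0 0 0" --pt "3.4 -40.8 0 0 0 0" --pt "3.4 -40.8 0 0 0 0" --pt "3.4 -40.8 0 0 0 0" --pt "3.4 -40.8 0 0 0 0" --pt "3.4 -40.8 0 0 0 0" --pt "3.4 -40.8 0 0 0 0"

```text
time: 20.92
tool_pos: [0.5511, -0.2498, 0.1552]
ee_rot: [3.14, -0.003, 3.123]
wrist_force: [0.9, 0.1, 0.3]
width: 0.0941
finger_force: 0.0
```

Call:
send_rows --pt "3.4 -40.8 0 0 0 0" --pt "0 0 0 0 0 0" --pt "0 0 0 0 0 0" --pt "0 0 0 0 0 0"

```text
time: 21.25
tool_pos: [0.5549, -0.2883, 0.1555]
ee_rot: [3.139, -0.003, 3.122]
wrist_force: [0.2, -0.3, 0.0]
width: 0.0938
finger_force: 0.0
```

```bash
cat >> h.py <<'E'
def ld(tag):
    a=np.load(f"pics/{tag}.npy"); m=optics.camera_model("wrist"); m["R"],m["t"]=a[:,:3],a[:,3]; return m,cv2.imread(f"pics/{tag}.png")
def disc(m,im,c,r,z,fish=True): # bright disc on the dark cap near c
    u=proj(m,[c[0],c[1],z],fish)[0].round().astype(int); w=r
    p=cv2.cvtColor(im[u[1]-w:u[1]+w,u[0]-w:u[0]+w],cv2.COLOR_RGB2GRAY); t,b=cv2.threshold(p,0,255,cv2.THRESH_OTSU)
    n,_,st,ce=cv2.connectedComponentsWithStats(b); k=1+np.argmin(np.hypot(*(ce[1:]-w).T)); return ray(m,ce[k]+u-w,z,fish),st[k]
E
python3 - <<'E'
from h import *
m,im=ld("w13")   # bush: brass colour and hole
u=proj(m,[.526,.078,.088],True)[0].astype(int);w=40
p=im[u[1]-w:u[1]+w,u[0]-w:u[0]+w]; hsv=cv2.cvtColor(p,cv2.COLOR_BGR2HSV)
b=cv2.inRange(hsv,(18,90,40),(32,255,255)); n,l,st,ce=cv2.connectedComponentsWithStats(b);k=1+st[1:,4].argmax()
cn=max(cv2.findContours((l==k).astype(np.uint8),0,2)[0],key=cv2.contourArea);(cx,cy),r=cv2.minEnclosingCircle(cn)
print("bush",st[k],"px",np.array([cx,cy])+u-w,r,ray(m,np.array([cx,cy])+u-w,.085))
refine("w14","cap"); m,im=ld("w14"); print(disc(m,im[:,:,::-1].copy(),(.556,-.290),14,.022))
E
```

```text
bush [  17   14   48   49 1646] px [323.32935333 247.00170517] 25.197731018066406 [0.52564227 0.07813284]
21.25 [ 0.5549 -0.2883  0.1555] [ 3.139e+00 -3.000e-03  3.122e+00]
cap 18.4 [ 0.5546 -0.2923] delta mm [-0.7 -4.6]
(array([ 0.55673393, -0.2922274 ]), array([  1,   4,  23,  22, 405], dtype=int32))
```

Call:
send_rows --pt "0.5 -2 -35 0 0 0" --pt "0.5 -2 -35 0 0 0" --pt "0 0 -35 0 0 0" --pt "0 0 -12 0 0 0" --pt "0 0 0 0 0 0" --pt "0 0 0 0 0 0" --pt "0 0 0 0 0 0"

```text
time: 21.88
tool_pos: [0.5584, -0.2933, 0.0435]
ee_rot: [-3.139, 0.004, 3.124]
wrist_force: [-0.2, -0.3, 1.4]
width: 0.094
finger_force: 0.0
```

```bash
python3 - <<'E'
from h import *
refine("w15","cap"); m,im=ld("w15"); print(disc(m,im[:,:,::-1].copy(),(.556,-.292),22,.022))
E
```

```text
21.88 [ 0.5584 -0.2933  0.0435] [-3.139  0.004  3.124]
cap 16.3 [ 0.5553 -0.2921] delta mm [-3.3  1.7]
(array([ 0.55733243, -0.29204533]), array([  5,   7,  34,  34, 880], dtype=int32))
```

Call:
send_rows --pt "-0.5 0.5 -18 0 0 0" --pt "0 0 -10 0 0 0" --pt "0 0 0 0 0 0" --pt "0 0 0 0 0 0"

```text
time: 22.27
tool_pos: [0.5561, -0.2925, 0.0127]
ee_rot: [3.141, -0.0, 3.123]
wrist_force: [-0.8, -0.3, -0.9]
width: 0.0939
finger_force: 0.0
```

Call:
send_rows --pt "0 0 -4 0 0 0" --pt "0 0 0 0 0 0"

```text
time: 22.43
tool_pos: [0.5564, -0.2928, 0.0089]
ee_rot: [-3.141, 0.001, 3.123]
wrist_force: [-0.1, 0.4, 0.6]
width: 0.094
finger_force: 0.0
```

Call:
send_rows --pt "0 0 0 0 0 0" --pt "0 0 0 0 0 0" --pt "0 0 0 0 0 0" --pt "0 0 0 0 0 0" --pt "0 0 0 0 0 0" --pt "0 0 0 0 0 0" --pt "0 0 0 0 0 0" --pt "0 0 0 0 0 0" --grip 40

```text
time: 23.1
tool_pos: [0.5562, -0.2925, 0.0086]
ee_rot: [3.141, 0.0, 3.123]
wrist_force: [-0.0, -0.5, 0.3]
width: 0.0527
finger_force: 30.0
```

Call:
send_rows --pt "0 0 35 0 0 0" --pt "0 0 40 0 0 0" --pt "0 0 40 0 0 0" --pt "-3.4 41.2 0 0 0 0" --pt "-3.4 41.2 0 0 0 0" --pt "-3.4 41.2 0 0 0 0" --pt "-3.4 41.2 0 0 0 0" --pt "-3.4 41.2 0 0 0 0"

```text
time: 23.77
tool_pos: [0.5383, -0.0848, 0.123]
ee_rot: [3.141, -0.001, 3.122]
wrist_force: [0.8, 0.5, -1.4]
width: 0.0529
finger_force: 30.0
```

Call:
send_rows --pt "-3.4 41.2 0 0 0 0" --pt "-3.4 41.2 0 0 0 0" --pt "-3.4 41.2 0 0 0 0" --pt "-3.4 41.2 0 0 0 0" --pt "0 0 0 0 0 0" --pt "0 0 0 0 0 0" --pt "0 0 0 0 0 0"

```text
time: 24.35
tool_pos: [0.5253, 0.078, 0.1231]
ee_rot: [-3.141, -0.001, 3.124]
wrist_force: [-0.2, 0.3, -1.9]
width: 0.0528
finger_force: 30.0
```

```bash
python3 - <<'E'
from h import *
m,im=look("w16"); t0=sensors.get_obs()["tool_pos"]; z=t0[2]+.0134
c,st=disc(m,im,(t0[0],t0[1]),22,z); print(t0.round(4),"cap",c.round(4),st)
E
```

```text
24.35 [0.5253 0.078  0.1231] [-3.141e+00 -1.000e-03  3.124e+00]
[0.5255 0.0773 0.1232] cap [0.5259 0.0783] [   4    5   40   38 1160]
```

The cap is at (.5259, .0783) and the bush at (.5257, .0781). I lower it 35.5 mm to the expected seat.

Call:
send_rows --pt "0 0 -14 0 0 0" --pt "0 0 -10 0 0 0" --pt "0 0 -6 0 0 0" --pt "0 0 0 0 0 0" --pt "0 0 0 0 0 0"

```text
time: 24.82
tool_pos: [0.5252, 0.0774, 0.0928]
ee_rot: [-3.142, -0.002, 3.122]
wrist_force: [-0.3, 0.1, -2.0]
width: 0.0532
finger_force: 30.0
```

Call:
send_rows --pt "0 0 -2 0 0 0" --pt "0 0 -2 0 0 0" --pt "0 0 -1 0 0 0" --pt "0 0 0 0 0 0" --pt "0 0 0 0 0 0"

```text
time: 25.23
tool_pos: [0.5256, 0.0783, 0.0887]
ee_rot: [3.141, 0.0, 3.123]
wrist_force: [-0.7, -0.2, -2.2]
width: 0.0531
finger_force: 30.0
```

Call:
send_rows --pt "0 0 -1 0 0 0" --pt "0 0 0 0 0 0" --pt "0 0 0 0 0 0"

```text
time: 25.48
tool_pos: [0.5256, 0.0783, 0.0876]
ee_rot: [3.141, 0.0, 3.123]
wrist_force: [-0.6, -0.5, -1.7]
width: 0.0532
finger_force: 30.0
```

Call:
send_rows --pt "0 0 -1 0 0 0" --pt "0 0 0 0 0 0" --pt "0 0 0 0 0 0"

```text
time: 25.73
tool_pos: [0.5257, 0.0783, 0.0875]
ee_rot: [3.141, 0.001, 3.123]
wrist_force: [-3.1, -0.3, 4.1]
width: 0.0529
finger_force: 30.0
```

Contact comes at .0875, the expected seat. I release, retreat and check numerically.

Call:
send_rows --pt "0 0 0 0 0 0" --pt "0 0 0 0 0 0" --pt "0 0 0 0 0 0" --pt "0 0 0 0 0 0" --pt "0 0 0 0 0 0" --pt "0 0 0 0 0 0" --grip 94

```text
time: 26.23
tool_pos: [0.5255, 0.0782, 0.0862]
ee_rot: [3.142, -0.0, 3.123]
wrist_force: [-0.3, -0.4, 0.3]
width: 0.0897
finger_force: 0.0
```

Call:
send_rows --pt "0 0 20 0 0 0" --pt "0 0 35 0 0 0" --pt "0 0 40 0 0 0" --pt "0 0 0 0 0 0" --pt "0 0 0 0 0 0" --pt "0 0 0 0 0 0"

```text
time: 26.73
tool_pos: [0.5255, 0.0782, 0.1812]
ee_rot: [3.141, -0.0, 3.123]
wrist_force: [0.2, -0.3, -0.4]
width: 0.0936
finger_force: 0.0
```

```bash
python3 - <<'E'
from h import *
m,im=look("w17"); c,st=disc(m,im,(.5258,.0782),16,.101); print("wrist cap",c.round(4),st)
obs=[(m,proj(m,[*c,.101],True)[0],True)]
for n in("scene","side"):
    k=optics.camera_model(n); i=optics.snapshot(n); c2,s2=disc(k,i,(.5258,.0782),7,.101,False); print(n,c2.round(4),s2); obs.append((k,proj(k,[*c2,.101])[0],False))
print("tri",tri(obs))
E
```

```text
26.73 [0.5255 0.0782 0.1812] [ 3.141 -0.     3.123]
wrist cap [0.5275 0.0785] [  3   9  27  21 490]
scene [0.5282 0.0784] [ 3  4  9  6 32]
side [0.5266 0.0752] [ 3  3  9  7 45]
tri (array([0.52676315, 0.07835202, 0.10307663]), np.float64(0.3702871978737221))
```

The cap top triangulates to (.527, .078, .103) against the expected 0.101, so it is seated and centred. I hand in the job.

```bash
python3 -c "
from bench import ticket
print(ticket.close_job())"
```

```text
the job is handed in; nothing more can be done
None
```

The stack is built on the bolster in the order asked (support tube, hub, bush, press cap) and handed in at about 27 s. Each part touched down at its expected seating height, but I checked the cap's final seat from position measurements only, not by viewing a picture.

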